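# Seat the filter crucible in the cone of the vacuum filter holder

## Robot

A 6-joint arm with a two-finger parallel gripper is mounted at the origin on a cart in front of the work surface, level with it; the furniture and walls round the work are solid. World frame = base frame: x ahead of the robot, y to its left, z up, the work surface at z = 0. Lengths are in mm, angles in rad, forces in N, time in s.
With the tool pointing down it reaches from about 350 to 975 mm from the base axis. Payload 7.1 kg.
Tool frame: the origin (TCP) lies at the centre of the arm's flange, where the gripper is bolted on; the fingertips stand 182 mm ahead of it and the grasp point (between the pads) lies 163 mm ahead of it; z points along the fingers, y is the line along which they close (so a half turn about z gives the same grasp; the last joint's range is limited). The gripper opens to 88 mm and grips with 3 to 60 N. Pads are 20 mm wide; open, the fingers measure 115 mm over their backs; the gripper's body (75 mm by 178 mm) begins 61 mm behind the grasp point.
Start: joints at [1.147, 0.423, 1.63, -0, 1.089, -0.019], TCP at [246.115, 574.486, 404.675] pointing down, gripper open.
Joint ranges: [-3, 3], [-0.9, 2.11], [0.09, 2.58], [-1.31, 4.45], [0.11, 2.69], [-2.54, 2.54]. Speed limits (rad/s): [2.39, 2.39, 3.01, 3.14, 3.14, 3.14].

## Interface

Orientations are given as a rotation vector (axis times angle).
In Python, from workcell import readout, get_image, ctrl gives the robot as it stands.
- The arm moves only by the tool step_arm, never from a script. Its argument "targets" is a list that holds one entry, the list of rows, each a list of 7 numbers: the shift along the world's x, y, z as a fraction of full scale, then the turn, a rotation vector about the world's x, y, z as a fraction of full scale, then the opening, from 0 (shut) to 1 (fully open). In form: [[[dx, dy, dz, wx, wy, wz, claw], ...]]. A call has exactly 5 rows; each row shifts and turns the commanded pose from where the row before left it; what a row does not reach is not made up. Full scale, the value 1, is 0.05 m for a shift and 4 degrees for a turn. A row lasts 1/8 s, in which the tool goes at most 62.5 mm and 10.7 degrees, less where a joint would pass 70% of its speed; a pose out of reach is approached as far as the arm can. A call with a number of a shift or a turn outside -1 to 1 is refused whole. A call with a gripper value outside its range is refused whole. The fingers move at their own pace and stop on an object; the grip force is fixed at half the most. Time passes only in rows, so rows that do not move let the fingers close, or fill a call up. It gives the time, the measured TCP pose, the force, the opening and the grip force at its end, in the units of the state.
- readout.get_obs(): the state, without advancing time (a new reading comes with each control period).
- get_image(name): name is "scene" or "top"; returns a dict with "pixels" (480x640x3 uint8, red, green, blue), "intrinsics" (3x3 intrinsics, pixels), "extrinsics" (4x4, takes a point from world to camera coordinates). Camera axes: x right, y down, z forward; pixel columns grow to the right and rows downward; lengths in mm; the calibration is good to about 2 mm. A picture is of the moment at which its call begins. There is no depth.
- ctrl.close_job(): hands the job in; it is judged then, once.
The state is a dict: "t": time; "qpos": joint angles; "qvel": joint speeds; "joint_torque": joint torques, N m; "ee_pos": TCP position; "orientation": TCP orientation; "ft_force": force on the tool from outside, world axes, zero at the start; "moment": the same for the moment, N m; "width": finger opening in mm; "grasp_force": force on a finger pad.
Only numpy, scipy, OpenCV 4.12 (cv2) and the standard library are available. Lean on these libraries where they do the work, as an engineer would, in place of code of your own. Each camera call takes 0.05 s, during which the arm holds its last target. There are 200 camera calls.

## Task

Get the vacuum filter holder ready: take the tall, narrow-footed white crucible and nest it in the holder's open grey cone, lowering it right into the cone before letting go, so that it stands upright with its foot fully home on the cone's floor. The squat, wide crucible does not fit; leave it where it stands.

Things in the scene. Friction and masses are not known exactly. Their poses are not given: they have to be found in the camera images.
- crucible: Tall white porcelain filter crucible, a loose open cup of about 80 g, standing upright. 75 mm high; foot 30 mm across; tapers outward from the foot up to 38 mm height, and from there to the rim is a straight cylinder 48 mm across, wall 3 mm: grip it on this straight part. Origin: centre of the underside of its foot; z is its axis, up. It is round: yaw does not matter.
- filter_holder: Filter holder, fixed to the worktop: round steel foot 100 mm across, 14 mm high, a short pedestal and on it an open grey plastic cone, wide end up, its mouth 60 mm above the worktop. Origin: centre of the underside of the foot, z up. A thin hose nozzle sticks out along +x to 75 mm from the axis, 20 mm high, roughly away from the robot.
- seat (a point): Centre of the flat floor inside the holder's cone, on which the crucible's foot shall rest; z is the cone's axis, up. 28 mm above the worktop. The floor is about 37 mm across; the cone widens to its mouth, 32 mm above this point, 57 mm across inside, 67 mm outside. A seated crucible stands out 43 mm above the mouth and has about 3 mm of play round its foot.
- wide_crucible: Squat white porcelain crucible, loose, the wrong one: 55 mm high, foot 52 mm and rim 66 mm across, standing upright. Origin: centre of its underside, z up. Leave it alone. (Besides: a tall extraction apparatus fills the worktop at the robot's right, beyond y = -0.33 m and from x = 0.28 m on; swing the arm clear of it.)
Not all that is in view belongs to the job. What is shaped like the crucible but purple or turquoise is not meant.

How it is judged (in metres and radians):
On the way:
1. the tall crucible, still held, has its foot inside the mouth of the cone (z of crucible in the frame of seat below 0.03 m and horizontal distance between crucible and seat below 0.015 m and contact force between the fingers and crucible above 0.3 N), for 0.05 s.
At the end, for the whole second after the job is handed in: The tall crucible stands in the cone: its foot less than 8 mm above the cone's floor and less than 10 mm off the cone's axis, its axis less than 10 degrees from vertical, released and at rest (z of crucible in the frame of seat between -0.005 and 0.008 m and horizontal distance between crucible and seat below 0.01 m and angle between crucible's own z axis and vertical below 0.17 rad and linear speed of crucible below 0.02 m/s); the robot touches nothing.
It fails at once if the wide crucible is moved more than 30 mm or tipped over (distance of wide_crucible from where it was at the start of the episode above 0.03 m or angle between wide_crucible's own z axis and vertical above 0.5 rad).
It also fails if it takes over 42 s, if anything falls off the work surface, if the arm or the gripper's body presses on something with over 40 N, if the wrist force passes 120 N, or if a joint passes its speed limit or range.

## Working session

There is one attempt and no reset: what is moved stays moved. The work goes in short steps, Python scripts to look and compute and a tool call to move; the robot and the scene stay as the last step left them, time stands still between calls to the robot, and variables do not carry over. Pictures are saved under pics/ and viewed, at most 10 in all, crops included, and the job is handed in when it is done.

Besides the shell and the picture viewer there is one more tool, called after ">>>" as name([rows], argument=value, ...), one row to a line, values as JSON. step_arm: Moves the arm, as the interface text tells. Shift numbers are shares of 0.05 m and turn numbers shares of 4 degrees, none past 1 either way. Its arguments: {"type":"object","properties":{"targets":{"type":"array"}},"required":["targets"]}

```bash
mkdir -p pics; ls; python3 - <<'E'
from workcell import readout,get_image
import cv2
for n in("scene","top"):
    d=get_image(n); cv2.imwrite(f"pics/{n}0.png",d["pixels"][:,:,::-1]); print(n,d["intrinsics"],d["extrinsics"])
o=readout.get_obs();print(o["t"],o["ee_pos"],o["orientation"],o["width"])
E
```

```text
pics
scene [[508.90051238   0.         318.39418334]
 [  0.         508.90051238 235.24653936]
 [  0.           0.           1.        ]] [[-6.26300871e-01 -7.79297513e-01 -2.10381969e-02  3.40664809e+02]
 [-4.88860804e-01  4.13619679e-01 -7.68071530e-01  2.48982765e+02]
 [ 6.07258046e-01 -4.70759118e-01 -6.40018374e-01  6.32040723e+02]
 [ 0.00000000e+00  0.00000000e+00  0.00000000e+00  1.00000000e+00]]
top [[547.11306913   0.         311.09348732]
 [  0.         547.11306913 233.92506859]
 [  0.           0.           1.        ]] [[-2.80635925e-02 -9.99603498e-01  2.29829882e-03  5.93494451e+01]
 [-9.88568221e-01  2.74128963e-02 -1.48261272e-01  4.82325476e+02]
 [ 1.48139483e-01 -6.43276909e-03 -9.88945556e-01  1.01443382e+03]
 [ 0.00000000e+00  0.00000000e+00  0.00000000e+00  1.00000000e+00]]
0.1 [246.03163919 574.28183398 403.9933763 ] [-6.31514046e-01 -3.07717532e+00  2.02036264e-03] 87.51265769230655
```

View pics/scene0.png

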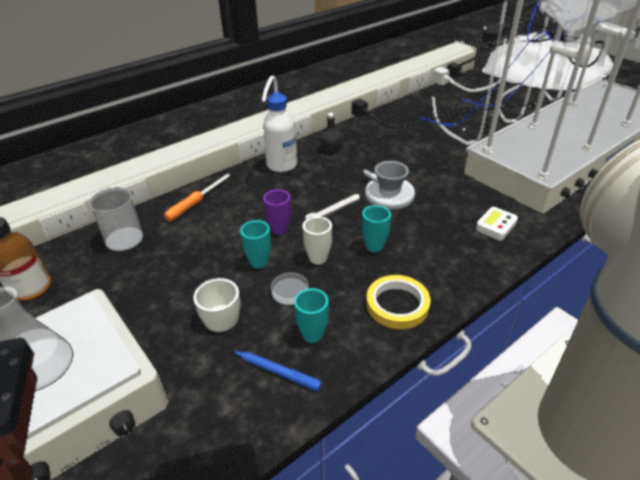

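View pics/top0.png

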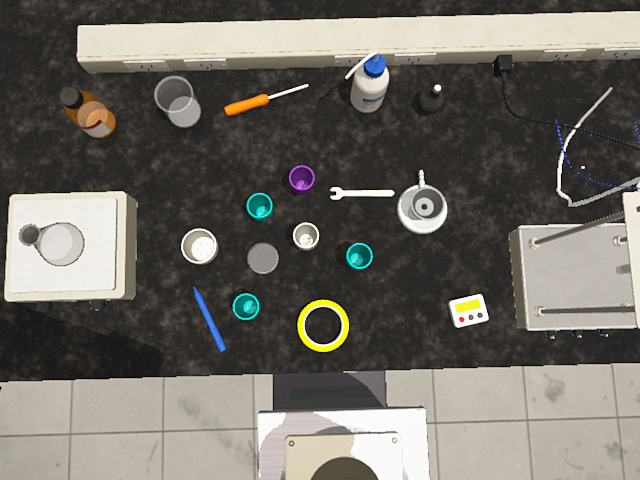

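The tall crucible is at about (306,236) in top and (317,240) in scene, with the cone at (425,206) and (390,180). The wide crucible is at (200,246). Next I'll measure the rims.

```bash
cat > h.py <<'E'
import numpy as np,cv2
from workcell import readout,get_image
def ray(d,u,v,z):
    K,E=d["intrinsics"],d["extrinsics"];R=E[:3,:3];c=-R.T@E[:3,3]
    r=R.T@np.linalg.inv(K)@[u,v,1];return (c+r*(z-c[2])/r[2]).round(1)
def proj(d,p):
    q=d["extrinsics"][:3]@[*p,1];q=d["intrinsics"]@q;return (q[:2]/q[2]).round(1)
def ring(d,img,p,r,col):
    t=np.linspace(0,2*np.pi,60);P=np.array([proj(d,(p[0]+r*np.cos(a),p[1]+r*np.sin(a),p[2])) for a in t])
    return P
E
python3 - <<'E'
from h import *
out=[]
for n,c,h in(("top",(306,236),(422,208)),("scene",(317,240),(390,182))):
    d=get_image(n);im=d["pixels"];hsv=cv2.cvtColor(im,cv2.COLOR_RGB2HSV)
    for nm,(u,v),s in(("cruc",c,22),("hold",h,36)):
        m=((hsv[...,1]<70)&(hsv[...,2]>(110 if nm=="cruc" else 70))).astype(np.uint8)
        w=np.zeros_like(m);w[v-s:v+s,u-s:u+s]=m[v-s:v+s,u-s:u+s]
        k=max(cv2.findContours(w,cv2.RETR_EXTERNAL,2)[0],key=cv2.contourArea)
        print(n,nm,cv2.boundingRect(k),cv2.fitEllipse(k))
        x0,y0=u-40,v-40
        out.append(cv2.resize(im[y0:y0+80,x0:x0+80,::-1],(390,290*390//290 if 0 else 290),interpolation=cv2.INTER_CUBIC));print("crop",x0,y0)
cv2.imwrite("pics/c1.png",np.vstack([np.hstack(out[:2]),np.hstack(out[2:])]))
E
```

```text
top cruc (293, 222, 26, 28) ((305.7336120605469, 235.428466796875), (25.713775634765625, 26.643291473388672), 161.5937957763672)
crop 266 196
top hold (397, 172, 55, 62) ((422.8503112792969, 206.70895385742188), (51.00985336303711, 54.91213607788086), 3.7063918113708496)
crop 382 168
scene cruc (302, 218, 31, 44) ((317.1373291015625, 230.78953552246094), (27.614025115966797, 62.88627243041992), 178.52626037597656)
crop 277 200
scene hold (363, 160, 53, 50) ((389.16314697265625, 185.09524536132812), (48.59608840942383, 52.16769027709961), 117.84349060058594)
crop 350 142
```

View pics/c1.png

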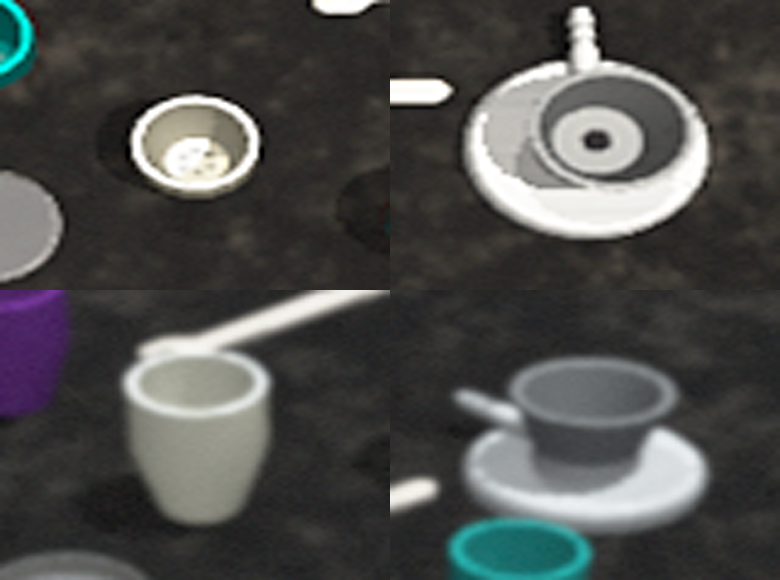

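The crop shows these rim centres:
- **Crucible rim:** top (306.1,235.4), scene (317.5,225.6).
- **Cone mouth:** top (428.5,203.9), scene (391.8,170.1).
- **Floor hole:** top (424.5,206.3).

```bash
python3 - <<'E'
from h import *
t=get_image("top");s=get_image("scene")
print("cruc",ray(t,306.1,235.4,75),ray(s,317.5,225.6,75))
print("cone",ray(t,428.5,203.9,60),ray(s,391.8,170.1,60),"floor",ray(t,424.5,206.3,28))
for n,u,v in(("turq",359,256),("turq",260,206),("purp",302,179)):print(n,ray(t,u,v,75))
o=readout.get_obs();print(o["t"],o["ee_pos"])
E
```

```text
cruc [475.4  55.4  75. ] [472.6  57.2  75. ]
cone [ 531.4 -177.6   60. ] [ 528.8 -174.    60. ] floor [ 533.3 -176.8   28. ]
turq [434.5 -40.7  75. ]
turq [533.1 139.7  75. ]
purp [582.5  60.3  75. ]
0.3 [246.07679862 574.40480535 404.38295893]
```

>>> step_arm([
  [[0.45,-1,0,0,0,0,1],[0.45,-1,0,0,0,0,1],[0.45,-1,0,0,0,0,1],[0.45,-1,0,0,0,0,1],[0.45,-1,0,0,0,0,1]],
])

```text
t: 0.92
ee_pos: [359.0, 322.9, 404.8]
orientation: [0.631, 3.077, 0.001]
ft_force: [0.5, 0.0, -0.4]
width: 87.6
grasp_force: 0.0
```

>>> step_arm([
  [[0.45,-1,-0.3,0,0,0,1],[0.45,-1,-0.3,0,0,0,1],[0.45,-1,-0.3,0,0,0,1],[0.45,-1,-0.3,0,0,0,1],[0.45,-1,-0.3,0,0,0,1]],
])

```text
t: 1.55
ee_pos: [471.7, 72.8, 329.5]
orientation: [0.631, 3.077, 0.0]
ft_force: [-0.1, 0.4, -0.6]
width: 87.9
grasp_force: 0.0
```

>>> step_arm([
  [[0.06,-0.36,0,0,0,0,1],[0,0,0,0,0,0,1],[0,0,0,0,0,0,1],[0,0,0,0,0,0,1],[0,0,0,0,0,0,1]],
])

```text
t: 2.17
ee_pos: [474.0, 57.3, 329.9]
orientation: [0.629, 3.078, 0.0]
ft_force: [1.0, -0.6, -0.0]
width: 87.6
grasp_force: 0.0
```

```bash
python3 - <<'E'
from h import *
t=get_image("top");s=get_image("scene")
cv2.imwrite("pics/c2.png",cv2.resize(s["pixels"][120:300,200:440,::-1],(800,600),interpolation=2))
print(proj(s,(474,57.3,148)))
E
```

```text
[315.9 188.9]
```

View pics/c2.png

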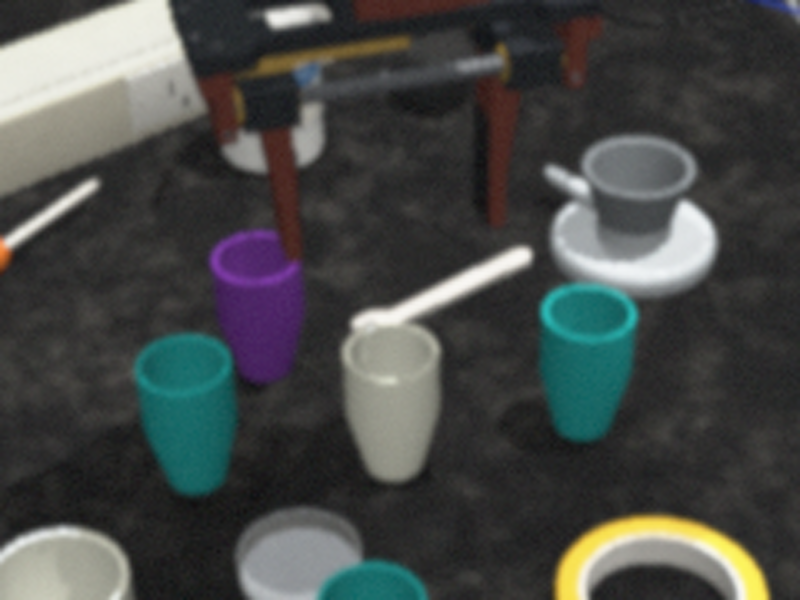

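The open fingers (tips at about (287,197) and (349,188) in the full scene image) straddle the crucible rim at (317,226). Their path down is clear, so I'll descend and grip.

>>> step_arm([
  [[0,0,-0.43,0,0,0,1],[0,0,-0.43,0,0,0,1],[0,0,-0.43,0,0,0,1],[0,0,-0.43,0,0,0,1],[0,0,-0.43,0,0,0,1]],
])

```text
t: 2.9
ee_pos: [474.2, 56.7, 221.6]
orientation: [0.631, 3.077, 0.0]
ft_force: [-0.0, -0.5, 0.4]
width: 87.8
grasp_force: 0.0
```

>>> step_arm([
  [[0,0,0,0,0,0,0.8],[0,0,0,0,0,0,0.65],[0,0,0,0,0,0,0.5],[0,0,0,0,0,0,0.4],[0,0,0,0,0,0,0.4]],
])

```text
t: 3.52
ee_pos: [474.3, 56.5, 222.7]
orientation: [0.631, 3.076, 0.0]
ft_force: [0.5, 0.0, 4.1]
width: 46.9
grasp_force: 29.9
```

>>> step_arm([
  [[0,0,0.2,0,0,0,0.4],[0,0,0.45,0,0,0,0.4],[0,0,0.45,0,0,0,0.4],[0,0,0.45,0,0,0,0.4],[0,0,0.45,0,0,0,0.4]],
])

```text
t: 4.15
ee_pos: [473.8, 56.4, 323.4]
orientation: [-0.632, -3.077, -0.0]
ft_force: [0.3, 0.9, 0.2]
width: 46.8
grasp_force: 29.9
```

>>> step_arm([
  [[0.08,-0.4,0,0,0,0,0.4],[0.16,-0.7,0,0,0,0,0.4],[0.2,-0.8,0,0,0,0,0.4],[0.2,-0.8,0,0,0,0,0.4],[0.16,-0.7,0,0,0,0,0.4]],
])

```text
t: 4.78
ee_pos: [514.2, -114.9, 322.8]
orientation: [0.632, 3.077, -0.0]
ft_force: [-0.2, -0.2, -0.8]
width: 47.0
grasp_force: 29.9
```

>>> step_arm([
  [[0.16,-0.7,0,0,0,0,0.4],[0.16,-0.54,0,0,0,0,0.4],[0,0,0,0,0,0,0.4],[0,0,0,0,0,0,0.4],[0,0,0,0,0,0,0.4]],
])

```text
t: 5.4
ee_pos: [529.8, -174.5, 322.2]
orientation: [-0.63, -3.077, -0.0]
ft_force: [-1.0, 0.2, -0.2]
width: 47.3
grasp_force: 29.9
```

```bash
python3 - <<'E'
from h import *
t=get_image("top");s=get_image("scene")
cv2.imwrite("pics/c3.png",np.hstack([cv2.resize(s["pixels"][80:230,320:420+20,::-1],(400,500),interpolation=2),cv2.resize(t["pixels"][130:255,375:475,::-1],(400,500),interpolation=2)]))
E
```

```text
(no output)
```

View pics/c3.png

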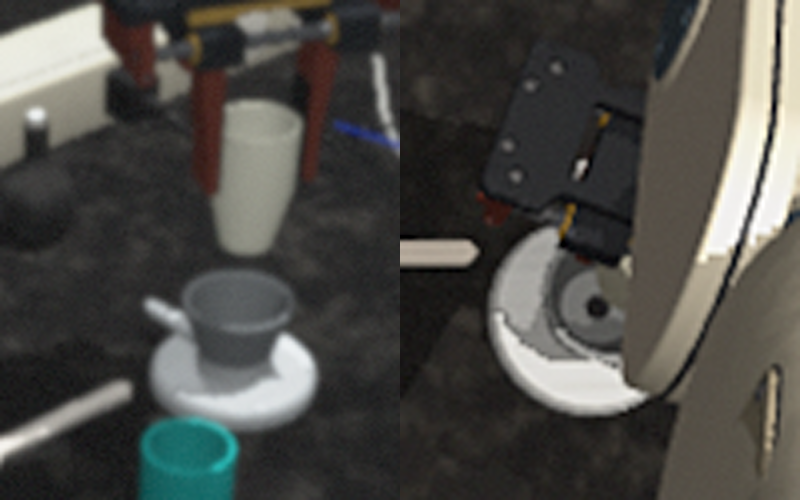

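```bash
python3 - <<'E'
from h import *
s=get_image("scene")
print(proj(s,(529.8,-174.5,176)),proj(s,(529.8,-174.5,101)),"cone",proj(s,(529.8,-174.5,60)))
print(ray(s,398.9,116.6,176),ray(s,393.8,152,101),ray(s,320+238/3.333,80+302/3.333,60))
E
```

```text
[396.2 115.4] [393.2 151.5] cone [391.6 169.8]
[ 523.4 -174.9  176. ] [ 527.8 -174.2  101. ] [ 528.  -172.1   60. ]
```

Seen from the scene camera, the crucible hangs upright with its rim at about (396,116) and its foot at (394,152). The cone mouth is at (391.5,170.5), so it is centred to within about 1 mm. I'll lower it in stages.

>>> step_arm([
  [[0.01,0.02,-0.2,0,0,0,0.4],[0,0,-0.3,0,0,0,0.4],[0,0,-0.3,0,0,0,0.4],[0,0,-0.2,0,0,0,0.4],[0,0,-0.1,0,0,0,0.4]],
])

```text
t: 6.18
ee_pos: [530.4, -174.5, 266.0]
orientation: [-0.631, -3.076, -0.0]
ft_force: [-0.1, -0.1, -1.6]
width: 47.1
grasp_force: 29.9
```

>>> step_arm([
  [[0,0,-0.04,0,0,0,0.4],[0,0,-0.04,0,0,0,0.4],[0,0,-0.04,0,0,0,0.4],[0,0,-0.04,0,0,0,0.4],[0,0,0,0,0,0,0.4]],
])

```text
t: 6.8
ee_pos: [530.6, -174.5, 259.1]
orientation: [-0.631, -3.077, -0.0]
ft_force: [0.4, -0.0, 0.0]
width: 47.1
grasp_force: 29.9
```

>>> step_arm([
  [[0,0,-0.04,0,0,0,0.4],[0,0,-0.04,0,0,0,0.4],[0,0,-0.04,0,0,0,0.4],[0,0,-0.04,0,0,0,0.4],[0,0,0,0,0,0,0.4]],
])

```text
t: 7.42
ee_pos: [530.5, -174.5, 251.0]
orientation: [-0.631, -3.077, -0.0]
ft_force: [-0.5, -0.3, -0.6]
width: 47.4
grasp_force: 29.9
```

>>> step_arm([
  [[0,0,-0.02,0,0,0,0.4],[0,0,0,0,0,0,0.4],[0,0,-0.01,0,0,0,0.4],[0,0,0,0,0,0,0.4],[0,0,0,0,0,0,0.4]],
])

```text
t: 8.05
ee_pos: [530.9, -174.5, 250.6]
orientation: [0.631, 3.076, 0.0]
ft_force: [-1.6, 1.4, 8.4]
width: 47.2
grasp_force: 29.9
```

Contact came at the expected height, so I'll release and retreat straight up.

>>> step_arm([
  [[0,0,0,0,0,0,0.6],[0,0,0,0,0,0,0.8],[0,0,0,0,0,0,1],[0,0,0,0,0,0,1],[0,0,0,0,0,0,1]],
])

```text
t: 8.68
ee_pos: [530.6, -174.5, 249.6]
orientation: [-0.632, -3.077, 0.0]
ft_force: [0.4, -0.3, -0.4]
width: 87.2
grasp_force: 0.0
```

>>> step_arm([
  [[0,0,0.2,0,0,0,1],[0,0,0.5,0,0,0,1],[0,0,0.8,0,0,0,1],[0,0,0.8,0,0,0,1],[0,0,0.5,0,0,0,1]],
])

```text
t: 9.3
ee_pos: [530.8, -174.6, 392.5]
orientation: [0.631, 3.075, -0.001]
ft_force: [-0.2, -1.0, -0.1]
width: 87.7
grasp_force: 0.0
```

```bash
python3 - <<'E'
from h import *
s=get_image("scene")
cv2.imwrite("pics/c4.png",cv2.resize(s["pixels"][80:230,300:500,::-1],(800,600),interpolation=2))
print(proj(s,(530,-174.5,103)),readout.get_obs()["ee_pos"])
E
```

```text
[393.2 150.6] [ 531.52330853 -174.80452845  395.21350955]
```

View pics/c4.png

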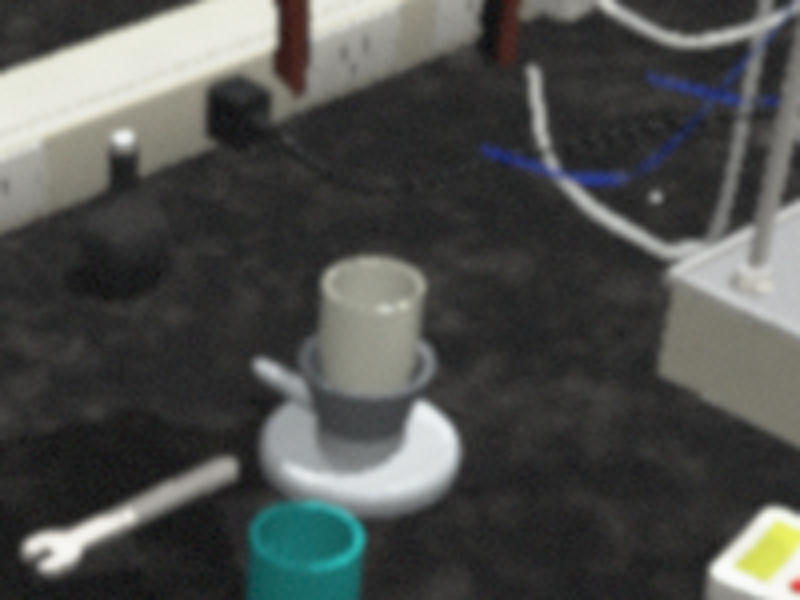

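The crucible stands upright in the cone. Its rim is at about (393.2,151), against a predicted (393.2,150.6) for fully seated, and the gripper is clear. I'm handing in.

```bash
python3 -c "
from workcell import ctrl;print(ctrl.close_job())"
```

```text
the job is handed in; nothing more can be done
None
```

The tall crucible was lowered into the holder's cone and released; the last picture shows it upright with its rim at the fully seated height and the gripper clear. I left the wide crucible alone and handed the job in at about 9 s of the 42 s allowed; the hand-in call gave no verdict.

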